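Show the square flange to the inspection camera

ROBOT

A 7-joint arm with a two-finger parallel gripper is mounted at the origin on a cart in front of the work surface, level with it; the furniture and walls round the work are solid. World frame = base frame: x ahead of the robot, y to its left, z up, the work surface at z = 0. Lengths are in m, angles in rad, forces in N, time in s.
With the tool pointing down it reaches from about 0.4 to 0.85 m from the base axis. Payload 10.4 kg.
Tool frame: the origin (TCP) lies at the very end of the fingers, on their centre line; the grasp point (between the pads) lies 19 mm behind it; z points along the fingers, y is the line along which they close (so a half turn about z gives the same grasp; the last joint's range is limited). The gripper opens to 85 mm and grips with 20 to 120 N. Pads are 22 mm wide; open, the fingers measure 114 mm over their backs; the gripper's body (76 mm by 85 mm) begins 54 mm behind the grasp point. The pads swing forward as they close: fully open they stand 13 mm farther back than shut.
Start: joints at [1.113, 0.332, -0.065, 1.46, 0.022, 1.35, -0.088], TCP at [0.263, -0.567, 0.231] pointing down, gripper open.
Joint ranges: [-2.6, 2.6], [-0.5, 2.12], [-1.47, 1.34], [0.16, 2.42], [-1.27, 4.41], [0.06, 2.06], [-2.6, 2.6]. Speed limits (rad/s): [2.22, 2.22, 2.79, 2.79, 3.14, 3.14, 3.14].

INTERFACE

Orientations are given as a unit quaternion [x, y, z, w].
In Python, from workcell import manip, vision, order gives the robot as it stands. The module is installed in compiled form; this text tells all that it offers.
- The arm moves only by the tool move_arm, never from a script. Its argument "motion" is a list of rows, each a list of 3 entries, a list of its own where there are three numbers: the shift along the tool's x, y, z scaled (see below), then the turn, a rotation vector about the tool's x, y, z scaled (see below), then the opening, from -1 (shut) to 1 (fully open). In form: [[[dx, dy, dz], [wx, wy, wz], hand], ...]. A call has 1 to 12 rows; each row shifts and turns the commanded pose from where the row before left it, along the tool's axes as they then stand; what a row does not reach is not made up. The controller multiplies each number of a shift by 0.75 m and each number of a turn by pi/4 rad. A row lasts 1/10 s, in which the tool goes at most 50 mm and 8.59 degrees, less where a joint would pass 70% of its speed; a pose out of reach is approached as far as the arm can. A call with a number of a shift or a turn outside -1 to 1 is refused whole. A call with a gripper value outside its range is refused whole. The fingers move at their own pace and stop on an object; "newtons" is the grip in N (left out, the last holds). Time passes only in rows, so rows that do not move let the fingers close. It gives the time, the measured TCP pose, the force, the opening and the grip force at its end, in the units of the state.
- manip.get_obs(): the state, without advancing time (a new reading comes with each control period).
- vision.camera(name): name is "scene" or "top" or "wrist"; returns a dict with "pixels" (420x560x3 uint8, red, green, blue), "fx", "fy", "cx", "cy" (pixels), "k1" (the pictures are not rectified: a ray, as slopes to the right and down, at radius r is drawn at 1 + k1 r^2 times it, then the intrinsics apply), "R" (3x3) and "t" (3): a world point X has camera coordinates R X + t. Camera axes: x right, y down, z forward; pixel columns grow to the right and rows downward; lengths in m; the calibration is good to about 2 mm. A picture is of the moment at which its call begins. There is no depth.
- order.hand_in(): hands the job in; it is judged then, once.
The state is a dict: "clock": time; "joint_pos": joint angles; "joint_velocities": joint speeds; "tau": joint torques, N m; "position": TCP position; "ee_rot": TCP orientation; "ft_force": force on the tool from outside, world axes, zero at the start; "torque": the same for the moment, N m; "grip_width": opening from 0.0 (shut) to 1.0 (fully open); "grasp_force": force on a finger pad.
Only numpy, scipy, OpenCV 4.12 (cv2) and the standard library are available. Lean on these libraries where they do the work, as an engineer would, in place of code of your own. Each camera call takes 0.05 s, during which the arm holds its last target. There are 200 camera calls.

TASK

Start the inspection camera: twist the key on the switch box clockwise to its stop and let go so that it springs back. Then take the square flange with the large round hole out of the rack and hold it up in front of the camera lens, 10 cm from it, upright, its flat face square to the lens and the hole centred on the lens. Finish while still holding it there, steady in the gripper; leave the other two plates in the rack, do not bump the camera, and leave everything else where it stands.

Things in the scene. Friction and masses are not known exactly. Their poses are not given: they have to be found in the camera images.
- camera: inspection camera, fixed, in the left or right half (rack in the other): dark foot 110 x 90 x 12 mm (x -10 to +100), round column, ribbed aluminium head 50 mm wide, z 125 to 175 mm, to x = 90 mm, black lens barrel 42 mm wide. Origin on the work surface straight under the lens front; the lens looks along the body's -x, z up
- lens (a point): centre of the front of the lens, 150 mm above the work surface; axes as those of the camera (it looks along its own -x)
- start_switch: start switch of the camera, fixed: a grey box 64 x 60 x 40 mm with a black bar-shaped key on top, standing in front, between camera and rack. Origin under its centre, z up
- key_grip (a point): grip point of the key, on its turning axis, 66 mm above the surface. The key's bar is 44 mm long, 12 mm wide, 52 to 78 mm above the surface. Axes are the box's: with the key at 0 the bar lies along x (a white line marks its +x half); at joint value q it is turned by q clockwise seen from above
- start_key (a joint): angle of the key: 0 at rest, grows clockwise seen from above to the stop at 1.0 rad (57 degrees). A spring turns it back to 0 when let go (0.02 N m at rest, 0.07 N m at the stop)
- rack: wooden rack block, fixed, 150 (x) x 100 (y) x 30 mm high, three slots across it at x = -50, 0 and +50 mm, 25 mm deep, 12 mm wide, 72 mm long. In each stands one plate on edge, in any order, 45 mm of it showing. Origin under its centre, z up
- square_flange: the part to show: square aluminium plate 70 x 70 x 10 mm with a 30 mm round through hole in the middle and four small bolt holes, 0.11 to 0.22 kg, loose, on edge in the rack. Origin at the middle of its lower edge, z up to its upper edge (at 70 mm; 75 mm above the surface in the rack), x through its thickness (the hole's axis), y along its width
- bore (a point): centre of the square flange's large hole, at mid thickness, 35 mm above its lower edge; axes as the flange's
- blank_plate: a square aluminium plate of the same size, 70 x 70 x 10 mm, with the corner bolt holes but without the large hole, loose, in another slot; origin and axes as the square flange's
- round_flange: a round aluminium disc, 70 mm diameter, 10 mm thick, with a 30 mm hole in the middle, loose, on edge in another slot; origin at the lowest point of its rim, x along the hole's axis, z up
- tin_1: bystander, loose: food tin 58 mm wide, 72 mm high; origin under its middle
- spool: bystander, loose: spool of solder wire lying flat, 48 mm wide, 22 mm high, between camera and rack; origin under its middle
- jar_blue: bystander, loose: small blue jar with white lid, 50 mm wide, 54 mm high; origin under its middle
- dropper: bystander, loose: glass dropper bottle, 33 mm wide, 106 mm high; origin under its middle
- jar_red: bystander, loose: small red jar with white lid, 40 mm wide, 38 mm high; origin under its middle
- spice: bystander, loose: spice jar with green lid, 44 mm wide, 99 mm high; origin under its middle

How it is judged:
On the way, in this order (a step that is already met when the one before it is completed fails the run):
1. the key is turned clockwise to its stop (value of joint start_key above 0.93 rad), for 0.1 s.
2. the key is let go and has sprung back (value of joint start_key below 0.1 rad and contact force between each of the arm, the fingers and start_switch below 0.3 N), for 0.2 s.
3. the square flange is lifted clear of the rack (height (world z) of bore above 0.085 m and contact force between the fingers and square_flange above 1 N), for 0.2 s.
At the end, for the whole second after the job is handed in: Square flange held still in the gripper, touching nothing else; hole centre 100 mm (+-15) before the lens, within 12 mm of its axis; faces square to it and upright within 8 degrees; key back at rest; the other two plates in the rack (moved < 15 mm), bystanders moved < 30 mm (x of bore in the frame of lens between -0.115 and -0.085 m and y of bore in the frame of lens between -0.012 and 0.012 m and z of bore in the frame of lens between -0.012 and 0.012 m and angle between the x axis of square_flange and the x axis of camera, either way round below 0.14 rad and angle between square_flange's own z axis and vertical below 0.14 rad and linear speed of square_flange below 0.02 m/s and contact force between the fingers and square_flange above 2 N and contact force between square_flange and camera below 0.1 N and contact force between square_flange and rack below 0.1 N and contact force between square_flange and start_switch below 0.1 N and value of joint start_key below 0.1 rad and distance of each of blank_plate, round_flange from where it was at the start of the episode below 0.015 m and distance of each of tin_1, spool, jar_blue, dropper, jar_red, spice from where it was at the start of the episode below 0.03 m); the arm keeps its last pose, push and grip.
It fails at once if one of the other two plates is pulled out of the rack (distance of any of blank_plate, round_flange from where it was at the start of the episode above 0.025 m).
It fails at once if the camera is bumped (contact force between any of the arm, the fingers, square_flange and camera above 3 N).
It fails at once if a bystander is knocked away (distance of any of tin_1, spool, jar_blue, dropper, jar_red, spice from where it was at the start of the episode above 0.04 m).
It also fails if it takes over 51 s, if anything falls off the work surface, if the arm or the gripper's body presses on something with over 40 N, if the wrist force passes 120 N, or if a joint passes its speed limit or range.

## Working session

There is one attempt and no reset: what is moved stays moved. The work goes in short steps, Python scripts to look and compute and a tool call to move; the robot and the scene stay as the last step left them, time stands still between calls to the robot, and variables do not carry over. Pictures are saved under pics/ and viewed, at most 10 in all, crops included, and the job is handed in when it is done.

Besides the shell and the picture viewer there is one more tool, called after "Call:" by a JSON object that holds its "method" and its "body", one argument or row to a line. move_arm: Moves the arm, as the interface text tells. Its arguments: {"type":"object","properties":{"motion":{"type":"array"},"newtons":{"type":"number"}},"required":["motion"]}

```bash
mkdir -p pics
cat > h.py <<'E'
import numpy as np, cv2, pickle
from workcell import manip, vision, order
from scipy.spatial.transform import Rotation as Rn
def snap(n,f):
    c=vision.camera(n); cv2.imwrite(f'pics/{f}.png',cv2.cvtColor(c['pixels'],cv2.COLOR_RGB2BGR)); pickle.dump(c,open(f'pics/{f}.pkl','wb')); return c
def load(f): return pickle.load(open(f'pics/{f}.pkl','rb'))
def ray(c,u,v):
    R=np.array(c['R']);t=np.array(c['t'])
    d=np.array([(u-c['cx'])/c['fx'],(v-c['cy'])/c['fy']]);s=d.copy()
    for _ in range(20): s=d/(1+c['k1']*(s@s))
    return -R.T@t, R.T@np.array([s[0],s[1],1])
def at(c,u,v,z):
    o,d=ray(c,u,v); return (o+d*(z-o[2])/d[2]).round(4)
def proj(c,X):
    p=np.array(c['R'])@np.array(X)+np.array(c['t']); s=p[:2]/p[2]; s=s*(1+c['k1']*(s@s))
    return np.array([s[0]*c['fx']+c['cx'],s[1]*c['fy']+c['cy']]).round(1)
E
python3 - <<'E'
from h import *
for n in ['top','scene']:
    c=snap(n,n+'0'); print(n,(-np.array(c['R']).T@np.array(c['t'])).round(3),c['fx'],c['k1'])
    if n=='top':
        a=cv2.imread('pics/top0.png')
print(manip.get_obs())
E
```

```text
top [0.422 0.036 1.033] 415.3566282740034 -0.10197074508989423
scene [0.034 0.444 0.742] 398.76868815111123 0.03813411262695512
{'clock': 0.1, 'joint_pos': array([ 1.11338898,  0.33281868, -0.06470527,  1.46088457,  0.02162056,
        1.34990155, -0.08852697]), 'joint_velocities': array([-3.15306846e-04, -4.17262061e-04, -3.38957711e-04, -3.57239042e-03,
        4.13109290e-05, -1.67303351e-03,  2.32384478e-04]), 'tau': array([ 2.70445991e-03, -6.26745415e+01,  5.01035142e-02, -3.92429745e+01,
        1.62085419e-02,  7.00283781e-03, -3.66558231e-05]), 'position': array([ 0.26311837, -0.56653121,  0.23057626]), 'ee_rot': array([ 9.76460294e-01,  2.15696225e-01, -1.80118340e-04, -6.32836273e-04]), 'ft_force': array([ 0.51252695, -0.59441192, -0.67634358]), 'torque': array([-0.00391223, -0.01161887, -0.03654732]), 'grasp_force': 0.0, 'grip_width': 0.9974639115084211}
```

View pics/top0.png

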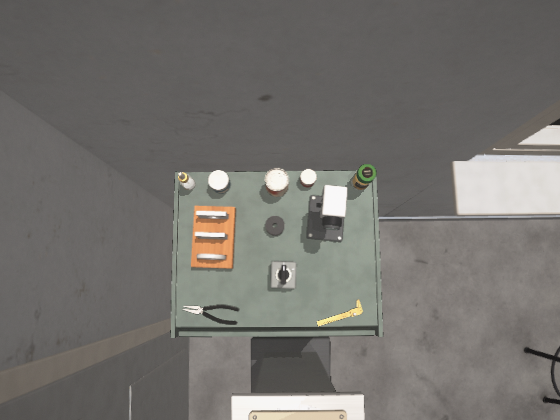

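View pics/scene0.png

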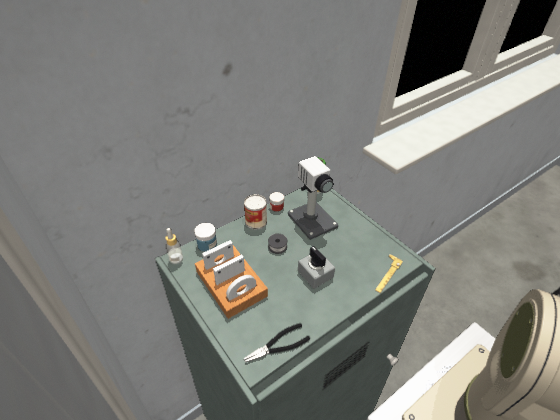

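The top view shows the rack at about (213,238), the switch at (283,275) and the camera at (330,210). In the scene view the rack is on the left and the lens is at (325,184). I'll enlarge both.

Run:
```python
from h import *
a=cv2.imread('pics/top0.png')[165:300,180:380]; cv2.imwrite('pics/t1.png',cv2.resize(a,None,fx=4,fy=4,interpolation=cv2.INTER_CUBIC))
a=cv2.imread('pics/scene0.png')[150:320,155:355]; cv2.imwrite('pics/s1.png',cv2.resize(a,None,fx=3.5,fy=3.5,interpolation=cv2.INTER_CUBIC))
```

```text
(no output)
```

View pics/t1.png

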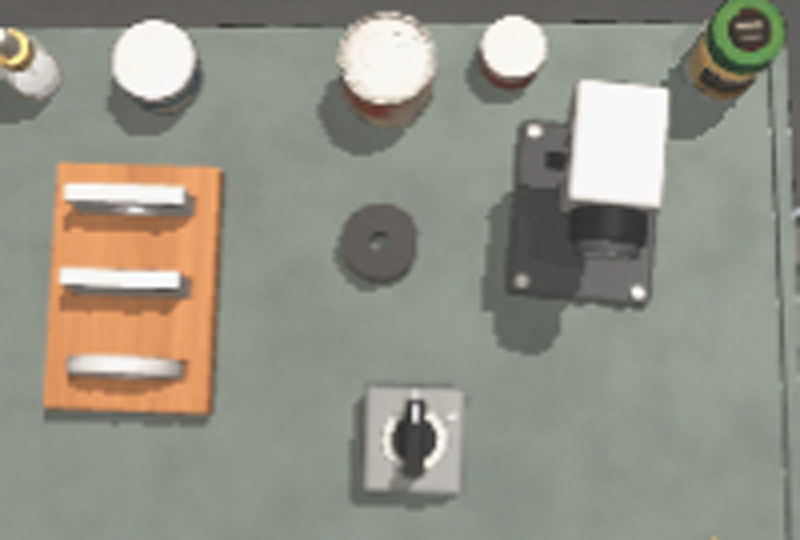

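View pics/s1.png

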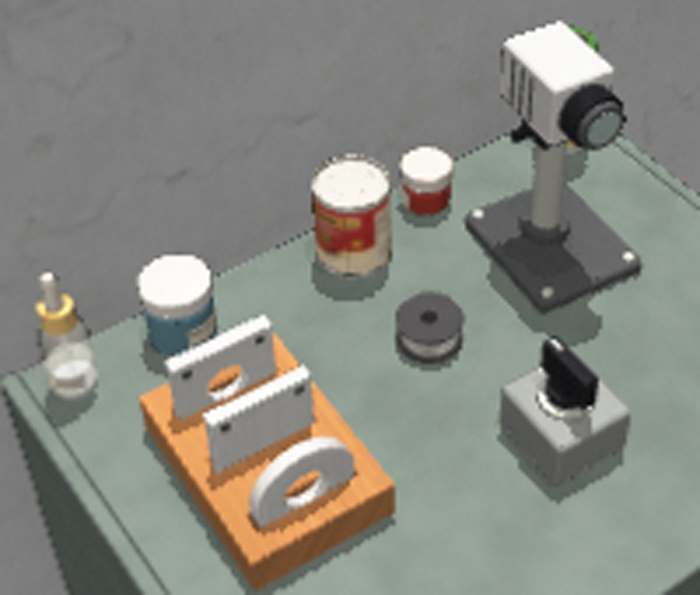

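The square flange stands in the rear slot: its top strip runs x 65–186, y 186–204 in the 4x top crop. The blank is in the middle and the disc in front. The key's white line points up, which is world +x. The lens faces the robot.

Run:
```python
from h import *
t=load('top0'); s=load('scene0')
T=lambda x,y,z: at(t,180+(x+.5)/4-.5,165+(y+.5)/4-.5,z)
S=lambda x,y,z: at(s,155+(x+.5)/3.5-.5,150+(y+.5)/3.5-.5,z)
def quad(n,z,pts,f=T):
    P=np.array([f(*p,z)[:2] for p in pts]); e=np.diff(np.vstack([P,P[:1]]),axis=0)
    print(n,'c',P.mean(0).round(4),'len',np.linalg.norm(e,axis=1).round(3),'ang',(np.degrees(np.arctan2(e[:,1],e[:,0]))).round(1))
quad('rack',.03,[(57,163),(222,168),(212,414),(44,411)])
quad('flange',.075,[(65,186),(185,187),(187,205),(65,203)])
quad('blank',.075,[(61,269),(181,270),(181,289),(60,286)])
quad('box',.04,[(366,384),(465,385),(460,494),(362,492)])
quad('head',.175,[(577,80),(668,88),(660,210),(566,200)])
quad('footholes',.012,[(534,131),(638,292)])
quad('foot',.012,[(519,120),(507,297),(650,307)])
print('key',T(415,402,.078),T(414,476,.078))
print('lens',S(602,127,.15), T(612,256,.15))
quad('flangeS',.075,[(166,372),(265,320),(272,327),(177,377)],S)
quad('boxS',.04,[(502,404),(565,460),(630,410)],S)
print('keyS',S(548,341,.078),S(592,380,.078))
quad('rackS',.03,[(142,400),(252,577),(396,488)],S)
print('spool',T(379,242,.022),'jar',T(154,60,.054),'tin',T(387,60,.072),'drop',T(15,47,.1))
```

```text
rack c [0.5304 0.2011] len [0.102 0.15  0.102 0.152] ang [-92.4 178.1  88.8  -1.7]
flange c [0.5801 0.1993] len [0.071 0.011 0.072 0.01 ] ang [ -91.  -173.1   88.5    1.1]
blank c [0.531  0.2013] len [0.071 0.011 0.071 0.01 ] ang [ -90.9 -179.5   88.1   -2.3]
box c [0.4381 0.0317] len [0.059 0.064 0.058 0.064] ang [-91.1 176.5  88.3  -2.5]
head c [ 0.5882 -0.0768] len [0.048 0.066 0.049 0.065] ang [-95.7 174.3  83.3  -6.7]
footholes c [ 0.5778 -0.077 ] len [0.119 0.119] ang [-148.7   31.3]
foot c [ 0.5593 -0.0596] len [0.112 0.088 0.142] ang [175.  -94.6  33.5]
key [0.4582 0.0307 0.078 ] [0.4163 0.0317 0.078 ]
lens [ 0.5354 -0.0707  0.15  ] [ 0.5322 -0.0752  0.15  ]
flangeS c [0.5768 0.2028] len [0.072 0.008 0.069 0.008] ang [ -89.2 -177.1   90.7   25.3]
boxS c [0.4223 0.0467] len [0.057 0.059 0.082] ang [-175.9  -84.8   50.4]
keyS [0.4581 0.0343 0.078 ] [0.4177 0.0328 0.078 ]
rackS c [0.5027 0.2224] len [0.155 0.103 0.179] ang [176.1 -89.4  31.1]
spool [0.5582 0.0515 0.022 ] jar [0.6667 0.1869 0.054 ] tin [0.6605 0.0451 0.072 ] drop [0.6642 0.2616 0.1   ]
```

Call:
{"method": "move_arm", "body": {
  "motion": [
    [[0.034,-0.039,0],[0,0,0],1],
    [[0.034,-0.039,0],[0,0,0],1],
    [[0.034,-0.039,0],[0,0,0],1],
    [[0.034,-0.039,0],[0,0,0],1],
    [[0.034,-0.039,0],[0,0,0],1],
    [[0.034,-0.039,0],[0,0,0],1],
    [[0.034,-0.039,0],[0,0,0],1],
    [[0.034,-0.039,0],[0,0,0],1],
    [[0.034,-0.039,0],[0,0,0],1],
    [[0.034,-0.039,0],[0,0,0],1],
    [[0.034,-0.039,0],[0,0,0],1],
    [[0.034,-0.039,0],[0,0,0],1]
  ]
}}

```text
clock: 1.3
position: [0.3929, -0.118, 0.2312]
ee_rot: [0.976, 0.216, -0.0, 0.0]
ft_force: [0.5, -1.2, 0.5]
grip_width: 0.998
grasp_force: 0.0
```

Call:
{"method": "move_arm", "body": {
  "motion": [
    [[0.034,-0.039,0],[0,0,0],1],
    [[0.034,-0.039,0],[0,0,0],1],
    [[0.034,-0.039,0],[0,0,0],1],
    [[0.034,-0.039,0],[0,0,0],1],
    [[0,0,0],[0,0,-0.18],1],
    [[0,0,0],[0,0,-0.18],1],
    [[0,0,0],[0,0,-0.18],1],
    [[0,0,0],[0,0,-0.18],1],
    [[0,0,0],[0,0,-0.18],1],
    [[0,0,0],[0,0,-0.18],1],
    [[0,0,0],[0,0,-0.18],1],
    [[0,0,0],[0,0,-0.18],1]
  ]
}}

```text
clock: 2.5
position: [0.4359, 0.0295, 0.231]
ee_rot: [0.707, 0.707, -0.0, -0.0]
ft_force: [0.3, -0.3, -0.6]
grip_width: 1.002
grasp_force: 0.0
```

Call:
{"method": "move_arm", "body": {
  "motion": [
    [[0,0,0],[0,0,-0.18],1],
    [[0,0,0],[0,0,-0.18],1],
    [[0,0,0],[0,0,-0.18],1],
    [[0,0,0],[0,0,-0.18],1],
    [[0,0,0],[0,0,-0.18],1],
    [[0,0,0],[0,0,-0.18],1],
    [[0,0,0],[0,0,-0.18],1],
    [[0,0,0],[0,0,-0.18],1],
    [[0,0,0],[0,0,-0.18],1],
    [[0,0,0],[0,0,-0.18],1],
    [[0,0,0],[0,0,-0.17],1],
    [[0,0,0],[0,0,0],1]
  ]
}}

```text
clock: 3.7
position: [0.436, 0.0294, 0.2311]
ee_rot: [0.013, 1.0, -0.0, -0.0]
ft_force: [0.2, 0.5, 0.3]
grip_width: 0.999
grasp_force: 0.0
```

```bash
cat >> h.py <<'E'
def go(target,yaw):
    "tool-frame shift (units) and turn (units of pi/4) to a vertical tool with tool y at yaw deg"
    o=manip.get_obs(); R=Rn.from_quat(o['ee_rot']); y=np.radians(yaw)
    Y=np.array([np.cos(y),np.sin(y),0]);Z=np.array([0,0,-1.]);G=Rn.from_matrix(np.c_[np.cross(Y,Z),Y,Z])
    print('t',o['clock'],'p',o['position'].round(4),'f',o['ft_force'].round(1),'q7',o['joint_pos'][6].round(2),'w',round(float(o['grip_width']),3),'gf',round(float(o['grasp_force']),1))
    print('yaw now',np.degrees(np.arctan2(*R.as_matrix()[[1,0],1])).round(2),'shift',(R.inv().apply(np.array(target)-o['position'])/.75).round(4),'turn',((R.inv()*G).as_rotvec()/(np.pi/4)).round(4))
E
python3 - <<'E'
from h import *
go((.4375,.032,.052),88.3)
c=snap('wrist','w1'); print([proj(c,X) for X in ((.4375,.032,.078),(.4595,.0313,.078),(.4155,.0327,.078))])
E
```

```text
t 3.7 p [0.436  0.0294 0.2311] f [0.2 0.5 0.3] q7 1.42 w 0.999 gf 0.0
yaw now 88.49 shift [-0.002   0.0035  0.2388] turn [-0.0001 -0.0006  0.0042]
[array([273.4, 192. ]), array([273.2, 213.5]), array([273.6, 169.4])]
```

View pics/w1.png

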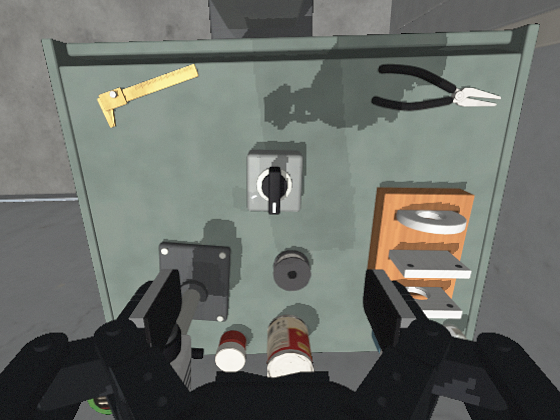

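The wrist image shows the key bar from about (274,168) to (274,213), which matches the prediction. I'll descend, grip and twist.

Call:
{"method": "move_arm", "body": {
  "motion": [
    [[-0.002,0.0035,0.04],[0,0,0.004],1],
    [[0,0,0.04],[0,0,0],1],
    [[0,0,0.04],[0,0,0],1],
    [[0,0,0.04],[0,0,0],1],
    [[0,0,0.04],[0,0,0],1],
    [[0,0,0.039],[0,0,0],1],
    [[0,0,0],[0,0,0],-1],
    [[0,0,0],[0,0,0],-1],
    [[0,0,0],[0,0,0],-1],
    [[0,0,0],[0,0,0],-1],
    [[0,0,0],[0,0,0],-1],
    [[0,0,0],[0,0,0],-1]
  ],
  "newtons": 40
}}

```text
clock: 4.95
position: [0.4385, 0.0315, 0.0532]
ee_rot: [0.016, 1.0, -0.0, 0.001]
ft_force: [-1.9, -2.4, 7.9]
grip_width: 0.13
grasp_force: 40.7
```

Call:
{"method": "move_arm", "body": {
  "motion": [
    [[0,0,0],[0,0,0],-1],
    [[0,0,0],[0,0,0],-1],
    [[0,0,0],[0,0,0],-1]
  ]
}}

```text
clock: 5.25
position: [0.4385, 0.0315, 0.0532]
ee_rot: [0.016, 1.0, -0.0, 0.001]
ft_force: [-2.1, -2.2, 8.1]
grip_width: 0.132
grasp_force: 40.7
```

Call:
{"method": "move_arm", "body": {
  "motion": [
    [[0,0,0],[0,0,0.13],-1],
    [[0,0,0],[0,0,0.13],-1],
    [[0,0,0],[0,0,0.13],-1],
    [[0,0,0],[0,0,0.13],-1],
    [[0,0,0],[0,0,0.13],-1],
    [[0,0,0],[0,0,0.13],-1],
    [[0,0,0],[0,0,0.13],-1],
    [[0,0,0],[0,0,0.13],-1],
    [[0,0,0],[0,0,0.13],-1],
    [[0,0,0],[0,0,0.1],-1],
    [[0,0,0],[0,0,0],-1],
    [[0,0,0],[0,0,0],-1]
  ]
}}

```text
clock: 6.45
position: [0.4384, 0.0313, 0.0531]
ee_rot: [0.493, 0.87, -0.0, 0.001]
ft_force: [-2.0, -2.7, 8.8]
grip_width: 0.133
grasp_force: 40.8
```

Run:
```python
from h import *
go((.4375,.032,.052),30.7); print(manip.get_obs()['torque'])
```

```text
t 6.45 p [0.4384 0.0313 0.0531] f [-2.  -2.7  8.8] q7 0.28 w 0.133 gf 40.8
yaw now 30.98 shift [ 0.0015 -0.0006  0.0015] turn [0.0007 0.0024 0.0062]
[-0.81267372  0.488701    0.07252052]
```

Call:
{"method": "move_arm", "body": {
  "motion": [
    [[0,0,0],[0,0,0.05],-1],
    [[0,0,0],[0,0,0],-1],
    [[0,0,0],[0,0,0],-1]
  ]
}}

```text
clock: 6.75
position: [0.4384, 0.0313, 0.0532]
ee_rot: [0.509, 0.861, -0.0, 0.001]
ft_force: [-1.9, -3.8, 9.1]
grip_width: 0.127
grasp_force: 41.0
```

Run:
```python
from h import *
go((.4375,.032,.052),30.7); print(manip.get_obs()['torque'])
```

```text
t 6.75 p [0.4384 0.0313 0.0532] f [-1.9 -3.8  9.1] q7 0.24 w 0.127 gf 41.0
yaw now 28.78 shift [ 0.0015 -0.0006  0.0016] turn [ 0.0007  0.0026 -0.0427]
[-0.84401976  0.50184041  0.45525108]
```

The torque rose from 0.07 to 0.46 N m, so the key is on its stop. I'll release it, wait, then lift.

Call:
{"method": "move_arm", "body": {
  "motion": [
    [[0,0,0],[0,0,0],1],
    [[0,0,0],[0,0,0],1],
    [[0,0,0],[0,0,0],1],
    [[0,0,0],[0,0,0],1],
    [[0,0,0],[0,0,0],1],
    [[0,0,0],[0,0,0],1],
    [[0,0,0],[0,0,0],1],
    [[0,0,-0.03],[0,0,0],1],
    [[0,0,-0.05],[0,0,0],1],
    [[0,0,-0.05],[0,0,0],1],
    [[0,0,-0.05],[0,0,0],1],
    [[0,0,-0.05],[0,0,0],1]
  ]
}}

```text
clock: 7.95
position: [0.4375, 0.0321, 0.2262]
ee_rot: [0.509, 0.861, 0.0, 0.0]
ft_force: [0.7, -0.1, 0.2]
grip_width: 1.002
grasp_force: 0.0
```

Run:
```python
from h import *
go((.579,.2005,.225),-1.5)
c=snap('top','top2'); a=cv2.imread('pics/top2.png')[165:300,180:380]; cv2.imwrite('pics/t2.png',cv2.resize(a,None,fx=4,fy=4,interpolation=cv2.INTER_CUBIC))
```

```text
t 7.95 p [0.4375 0.0321 0.2262] f [ 0.7 -0.1  0.2] q7 0.36 w 1.002 gf 0.0
yaw now 28.79 shift [0.1059 0.2735 0.0016] turn [3.000e-04 3.000e-04 6.731e-01]
```

Call:
{"method": "move_arm", "body": {
  "motion": [
    [[0.0132,0.0342,0],[0,0,0],1],
    [[0.0132,0.0342,0],[0,0,0],1],
    [[0.0132,0.0342,0],[0,0,0],1],
    [[0.0132,0.0342,0],[0,0,0],1],
    [[0.0132,0.0342,0],[0,0,0],1],
    [[0.0132,0.0342,0],[0,0,0],1],
    [[0.0132,0.0342,0],[0,0,0],1],
    [[0.0132,0.0342,0],[0,0,0],-0.1],
    [[0,0,0],[0,0,0.168],-0.1],
    [[0,0,0],[0,0,0.168],-0.1],
    [[0,0,0],[0,0,0.168],-0.1],
    [[0,0,0],[0,0,0.168],-0.1]
  ]
}}

```text
clock: 9.2
position: [0.5794, 0.2003, 0.224]
ee_rot: [0.718, 0.696, -0.0, -0.0]
ft_force: [-0.5, 0.7, -0.8]
grip_width: 0.447
grasp_force: 0.0
```

Call:
{"method": "move_arm", "body": {
  "motion": [
    [[0,0,0],[0,0,0],-0.1],
    [[0,0,0],[0,0,0],-0.1]
  ]
}}

```text
clock: 9.4
position: [0.5794, 0.2003, 0.2243]
ee_rot: [0.715, 0.699, -0.0, 0.0]
ft_force: [-1.1, -0.1, 0.5]
grip_width: 0.451
grasp_force: 0.0
```

Run:
```python
from h import *
go((.579,.2005,.055),-1.5)
c=snap('wrist','w2'); cv2.imwrite('pics/w2b.png',cv2.resize(cv2.imread('pics/w2.png'),None,fx=1.4,fy=1.4,interpolation=cv2.INTER_CUBIC))
print([proj(c,X) for X in ((.579,.2005,.075),(.579,.2355,.075),(.579,.1655,.075),(.532,.201,.075))])
```

```text
t 9.4 p [0.5794 0.2003 0.2243] f [-1.1 -0.1  0.5] q7 -0.56 w 0.451 gf 0.0
yaw now -1.23 shift [ 0.0003 -0.0005  0.2258] turn [-0.0002  0.0002  0.0059]
[array([270.6, 193.3]), array([269.7, 156.5]), array([271.3, 227.5]), array([221.2, 193.8])]
```

View pics/w2b.png

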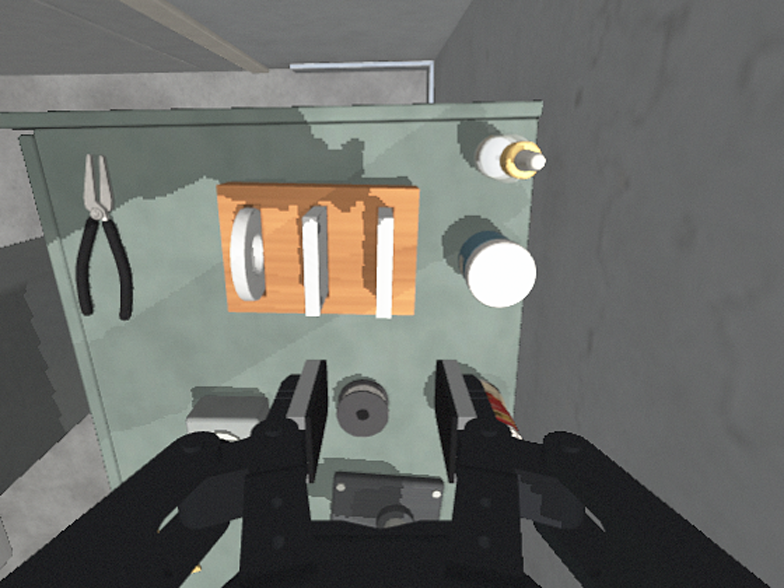

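The flange's top strip appears at about (275,187), against a prediction of (271,193). I'll check it in an enlarged crop before descending.

Run:
```python
from h import *
c=load('w2'); print(-np.array(c['R']).T@c['t'], c['fx'],c['cx'],c['cy'],c['k1'])
a=cv2.imread('pics/w2.png')[120:240,145:310]; cv2.imwrite('pics/w2c.png',cv2.resize(a,None,fx=4.8,fy=4.8,interpolation=cv2.INTER_CUBIC))
print([proj(c,(x,y,.03)) for x,y in ((.607,.249),(.6035,.149),(.457,.253),(.4535,.153))])
```

```text
[0.58231763 0.28233658 0.36684701] 318.17971392492757 271.9571839172246 208.24709883319807 0.009063350071493835
[array([296.8, 135.9]), array([293.3, 225.9]), array([151.8, 134.9]), array([161.1, 225.1])]
```

View pics/w2c.png

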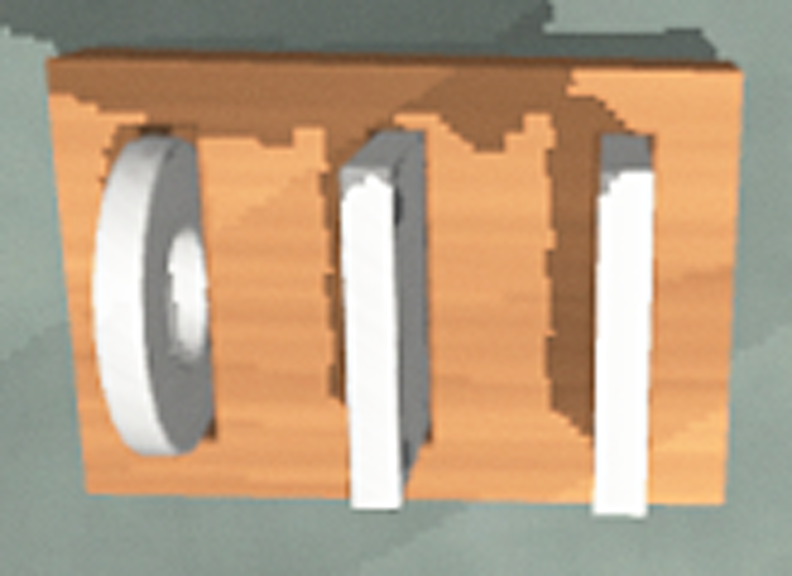

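Run:
```python
from h import *
c=load('w2'); T=lambda x,y,z: at(c,145+(x+.5)/4.8-.5,120+(y+.5)/4.8-.5,z)[:2]
for n,z,P in (('fl',.075,[(598,172),(655,170),(648,516),(592,514)]),('bl',.075,[(341,180),(393,180),(402,508),(351,508)]),('rack',.03,[(48,62),(741,72),(724,503),(87,492)])):
    Q=np.array([T(*p,z) for p in P]); print(n,Q.mean(0).round(4),Q.tolist())
```

```text
fl [0.5827 0.2014] [[0.5785, 0.2365], [0.5894, 0.2367], [0.5872, 0.1658], [0.5757, 0.1664]]
bl [0.533  0.2023] [[0.5294, 0.236], [0.5393, 0.2358], [0.5368, 0.1685], [0.5263, 0.1688]]
rack [0.5328 0.2033] [[0.4602, 0.2554], [0.6093, 0.2503], [0.6059, 0.1507], [0.4558, 0.1566]]
```

Call:
{"method": "move_arm", "body": {
  "motion": [
    [[0.0012,0.0028,0.041],[0,0,0.012],-0.1],
    [[0,0,0.041],[0,0,0],-0.1],
    [[0,0,0.041],[0,0,0],-0.1],
    [[0,0,0.041],[0,0,0],-0.1],
    [[0,0,0.041],[0,0,0],-0.1],
    [[0,0,0.041],[0,0,0],-0.1],
    [[0,0,0],[0,0,0],-0.1],
    [[0,0,0],[0,0,0],-1],
    [[0,0,0],[0,0,0],-1],
    [[0,0,0],[0,0,0],-1],
    [[0,0,0],[0,0,0],-1],
    [[0,0,0],[0,0,0],-1]
  ],
  "newtons": 60
}}

```text
clock: 10.65
position: [0.5828, 0.2017, 0.0421]
ee_rot: [0.719, 0.695, 0.001, 0.001]
ft_force: [-1.8, -0.4, 6.8]
grip_width: 0.107
grasp_force: 59.6
```

Run:
```python
from h import *
go((.5815,.2012,.04),-2)
```

```text
t 10.65 p [0.5828 0.2017 0.0421] f [-1.8 -0.4  6.8] q7 -0.64 w 0.107 gf 59.6
yaw now -1.98 shift [-0.0007 -0.0018  0.0028] turn [ 0.004  -0.0012  0.0004]
```

Call:
{"method": "move_arm", "body": {
  "motion": [
    [[0,0,-0.01],[0,0,0],-1],
    [[0,0,-0.02],[0,0,0],-1],
    [[0,0,-0.02],[0,0,0],-1],
    [[0,0,-0.02],[0,0,0],-1],
    [[0,0,-0.02],[0,0,0],-1],
    [[0,0,-0.02],[0,0,0],-1],
    [[0,0,-0.02],[0,0,0],-1],
    [[0,0,-0.02],[0,0,0],-1],
    [[0,0,0],[0,0,0],-1],
    [[0,0,0],[0,0,0],-1],
    [[0,0,0],[0,0,0],-1]
  ]
}}

```text
clock: 11.75
position: [0.5812, 0.2009, 0.1517]
ee_rot: [0.719, 0.695, -0.001, -0.0]
ft_force: [0.9, -0.4, -2.2]
grip_width: 0.111
grasp_force: 58.7
```

Run:
```python
from h import *
go((.4335,-.062,.1515),-5.8)
```

```text
t 11.75 p [0.5812 0.2009 0.1517] f [ 0.9 -0.4 -2.2] q7 -0.6 w 0.111 gf 58.7
yaw now -1.99 shift [-0.3571 -0.1846  0.0007] turn [-0.0016  0.0008  0.0846]
```

Call:
{"method": "move_arm", "body": {
  "motion": [
    [[0,-0.02,0],[0,0,0],-1],
    [[0,-0.035,0],[0,0,0],-1],
    [[0,-0.035,0],[0,0,0],-1],
    [[0,-0.035,0],[0,0,0],-1],
    [[0,-0.035,0],[0,0,0],-1],
    [[-0.02,-0.025,0],[0,0,0],-1],
    [[-0.035,0,0],[0,0,0],-1],
    [[-0.035,0,0],[0,0,0],-1],
    [[-0.035,0,0],[0,0,0],-1],
    [[-0.035,0,0],[0,0,0],-1],
    [[-0.035,0,0],[0,0,0],-1],
    [[-0.035,0,0],[0,0,0],-1]
  ]
}}

```text
clock: 12.95
position: [0.4363, 0.0324, 0.152]
ee_rot: [0.719, 0.695, -0.0, -0.0]
ft_force: [1.2, 0.5, -0.6]
grip_width: 0.11
grasp_force: 58.6
```

Call:
{"method": "move_arm", "body": {
  "motion": [
    [[-0.035,0,0],[0,0,0],-1],
    [[-0.035,0,0],[0,0,0],-1],
    [[-0.035,0,0],[0,0,0],-1],
    [[-0.022,0,0],[0,0,0],-1],
    [[0,0,0],[0,0,0.04],-1],
    [[0,0,0],[0,0,0.045],-1],
    [[0,0,0],[0,0,0],-1],
    [[0,0,0],[0,0,0],-1],
    [[0,0,0],[0,0,0],-1]
  ]
}}

```text
clock: 13.85
position: [0.4334, -0.0615, 0.1523]
ee_rot: [0.742, 0.671, -0.0, -0.0]
ft_force: [-0.0, -0.0, -1.5]
grip_width: 0.111
grasp_force: 58.6
```

Run:
```python
from h import *
go((.4335,-.062,.1515),-5.8)
c=snap('scene','s3'); t=snap('top','t3')
a=cv2.imread('pics/s3.png')[130:320,170:400]; b=cv2.imread('pics/t3.png')[165:300,180:380]
cv2.imwrite('pics/s3c.png',cv2.resize(a,None,fx=3.2,fy=3.2,interpolation=cv2.INTER_CUBIC))
print('bore pred',proj(c,(.4335,-.062,.15)),'topc',proj(t,(.4335,-.062,.185)))
```

```text
t 13.85 p [ 0.4334 -0.0615  0.1523] f [-0.  -0.  -1.5] q7 -0.06 w 0.111 gf 58.6
yaw now -5.76 shift [-0.0006  0.0001  0.0011] turn [-0.0005  0.0001  0.0009]
bore pred [355.  212.1] topc [329.6 274.9]
```

View pics/s3c.png

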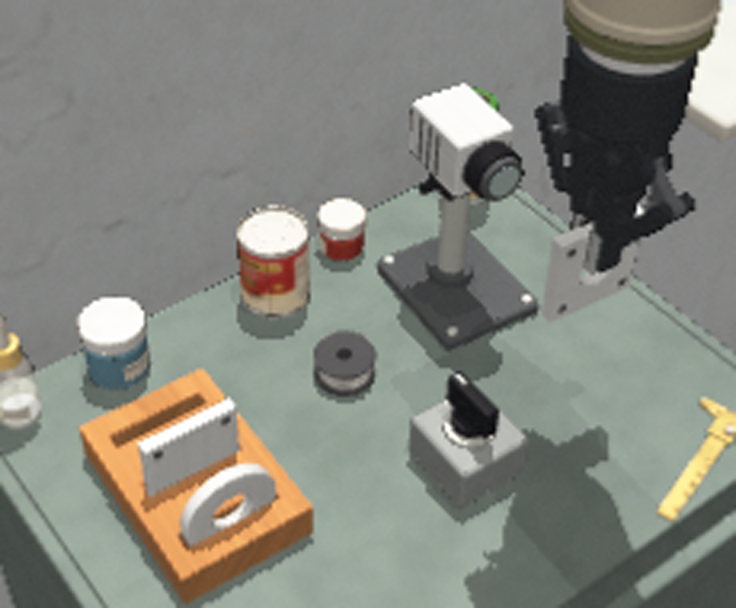

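The key is back, the other plates and bystanders are in place, and the flange is held in front of the lens. Its lower corners are near (548,320) and (632,282) in the crop. I'll check those against the intended pose.

Run:
```python
from h import *
c=load('s3'); b=np.array([.4335,-.062,.15]); a=np.radians(-5.8); X=np.array([np.cos(a),np.sin(a),0]);Y=np.array([-np.sin(a),np.cos(a),0]);Z=np.array([0,0,1])
f=lambda P:((proj(c,P)-[170,130]+.5)*3.2-.5).round(0)
for sy,sz in ((1,1),(1,-1),(-1,-1)): print(sy,sz,f(b-.005*X+.035*(sy*Y+sz*Z)))
print('lens',f((.533,-.072,.15)), 'per mm y',f(b+.01*Y)-f(b),'z',f(b+.01*Z)-f(b),'x',f(b+.01*X)-f(b))
d=cv2.imread('pics/s3.png')[190:240,330:380]; cv2.imwrite('pics/s3d.png',cv2.resize(d,None,fx=12,fy=12,interpolation=cv2.INTER_CUBIC))
g=lambda P:((proj(c,P)-[330,190]+.5)*12-.5).round(0)
for sy,sz in ((1,1),(1,-1),(-1,-1)): print(sy,sz,g(b-.005*X+.035*(sy*Y+sz*Z)))
```

```text
1 1 [563. 248.]
1 -1 [550. 323.]
-1 -1 [630. 287.]
lens [506. 181.] per mm y [-12.   5.] z [  2. -11.] x [-9. -9.]
1 1 [192. 211.]
1 -1 [144. 494.]
-1 -1 [445. 357.]
```

View pics/s3d.png

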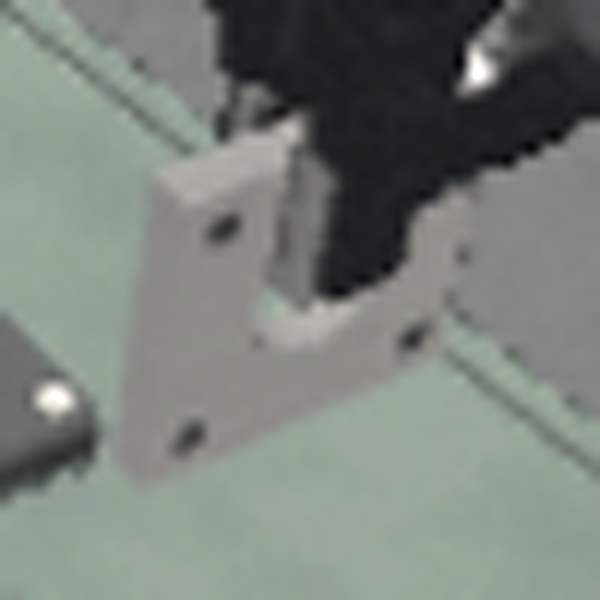

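The corners agree within about 2 mm, and the lens matches its prediction too. I'm handing in.

```bash
python3 -c "
from workcell import order; print(order.hand_in())"
```

```text
the job is handed in; nothing more can be done
None
```

I turned the key to its stop and released it, and handed in with the square flange held about 10 cm from the lens, square to it and centred to about 2 mm by the camera images; no verdict was returned.

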